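# Move the sprinkler lid to the fresh seasoning jar

## Robot

A 7-joint arm with a two-finger parallel gripper is mounted at the origin on the work surface. World frame = base frame: x ahead of the robot, y to its left, z up, the work surface at z = 0. Lengths are in m, angles in rad, forces in N, time in s.
With the tool pointing down it reaches from about 0.425 to 0.875 m from the base axis. Payload 4.7 kg.
Tool frame: the origin (TCP) lies between the finger pads; the fingertips stand 14 mm ahead of it and the grasp point (between the pads) lies 5 mm behind it; z points along the fingers, y is the line along which they close (so a half turn about z gives the same grasp; the last joint's range is limited). The gripper opens to 87 mm and grips with 3 to 60 N. Pads are 19 mm wide; open, the fingers measure 117 mm over their backs; the gripper's body (75 mm by 190 mm) begins 51 mm behind the grasp point.
Start: joints at [1.254, 0.321, -0.07, 1.45, 0.023, 1.371, -0.057], TCP at [0.211, -0.615, 0.237] pointing down, gripper open.
Joint ranges: [-2.86, 2.86], [-0.3, 2.09], [-1.38, 1.24], [0.06, 2.45], [-1.56, 4.7], [0.09, 2.05], [-2.69, 2.69]. Speed limits (rad/s): [2.57, 2.57, 3.14, 3.14, 3.14, 3.14, 3.14].

## Interface

Orientations are given as a rotation vector (axis times angle).
In Python, from bench import get_state, get_image, camera_params, close_job gives the robot as it stands. The module is installed in compiled form; this text tells all that it offers.
- The arm moves only by the tool arm_command, never from a script. Its argument "motion" is a list of rows, each a list of 5 numbers: the finger opening in mm, from 0 to 87, then the shift along the tool's x, y, z in mm, then the turn about the tool's z in degrees. In form: [[gripper, x, y, z, spin], ...]. A call has 1 to 5 rows; each row is the pose to reach, as a shift and turn from the pose commanded when the call began, along the tool's axes at that moment; what a row does not reach only later rows make up. A row lasts 1/12 s, in which the tool goes at most 41.7 mm and 7.16 degrees, less where a joint would pass 70% of its speed; a pose out of reach is approached as far as the arm can. A call with a gripper value outside its range is refused whole. The fingers move at their own pace and stop on an object; "newtons" is the grip in N (left out, the last holds). Time passes only in rows, so rows that repeat a pose let the fingers close. It gives the time, the measured TCP pose, the force, the opening and the grip force at its end, in the units of the state.
- get_state(): the state, without advancing time (a new reading comes with each control period).
- get_image(name): name is "side" or "top" or "wrist"; returns (picture, depth): 400x640x3 uint8, red, green, blue; 400x640 float32, m along the optical axis (not along the pixel's ray), 0 where there is no reading.
- camera_params(name): a dict with "intrinsics" (3x3 intrinsics, pixels), "D" ([k1, k2, p1, p2, k3] as OpenCV has them; the pictures are not rectified), "extrinsics" (4x4, takes a point from camera to world coordinates). Camera axes: x right, y down, z forward; pixel columns grow to the right and rows downward; lengths in m; the calibration is good to about 2 mm. A picture is of the moment at which its call begins: read the wrist's pose just before it. camera_params takes no time and is no camera call; for the wrist camera it gives the pose at the moment of the call.
- close_job(): hands the job in; it is judged then, once.
The state is a dict: "time": time; "joint_positions": joint angles; "qd": joint speeds; "joint_torque": joint torques, N m; "position": TCP position; "tool_rot": TCP orientation; "ft_force": force on the tool from outside, world axes, zero at the start; "torque": the same for the moment, N m; "grip_width": opening from 0.0 (shut) to 1.0 (fully open); "grip_force": force on a finger pad.
Only numpy, scipy, OpenCV 4.12 (cv2) and the standard library are available. Lean on these libraries where they do the work, as an engineer would, in place of code of your own. Each camera call takes 0.05 s, during which the arm holds its last target. There are 200 camera calls.

## Task

The seasoning jar in use is empty: lift the upturned soup cup off the fresh jar and stand it mouth down on the free counter, then take the sprinkler lid with the grip bar off the used jar (press it down, turn it anticlockwise seen from above, lift). Fit the lid to the fresh jar: lugs in through the gaps, press down, turn clockwise until it catches, and let go so that it springs up locked. Keep both jars standing in their racks and leave the two jars with plain round caps, the foil bowls and the stack of paper cups where they are.

Things in the scene. Friction and masses are not known exactly. Their poses are not given: they have to be found in the camera images.
- lid: round grey sprinkler lid, 91 mm across, 51 tall, 110 g, at first locked on jar_used. Origin: centre of its underside (edge of the skirt), z up. Skirt 23 mm high, inner radius 41.5; flat deck at 23 mm with a grip bar on it, 70 long (along the lid's x), 14 wide, 28 high. The same after a half turn. Turning it takes up to about 0.3 N m
- lid_bar (a point): middle of the lid's grip bar, on the lid's axis, 37 mm over its underside (bar: 23 to 51 mm)
- lid_lug (a point): inner face of one of the lid's two lugs, which stand inside the skirt under the two ends of the bar: 12 mm wide, 0 to 4 mm over the underside, reaching in to radius 34.5
- lid_disc (a point): centre of the sprung sealing disc in the lid, radius 34, 5 mm over the lid's underside when free; it bears on the jar's neck. Height of the lid's underside in the jar's frame and push needed: 120 mm lying on the flange; 115 in the gaps, unpressed, 2 N; 112 locked, 5 N; at 108, 8.6 N; 103 hard stop, 13 N. It turns past the catch only between 103.5 and 107.5
- jar_used: the used-up white jar that carries the lid at first: square body 88 mm wide, 94 high, round neck of radius 32 up to 120 mm, about 0.3 kg, loose in a well of rack_serving, 1.5 mm play all round. Origin: centre of its underside, z up. When locked, the lid's x axis (bar) lies along the jar's x axis, either way round, with some 5 degrees of play
- jar_fresh: the fresh open white jar, its mouth covered by the upturned cover_cup, same shape, frame and locked place of the lid as jar_used, about 0.75 kg, loose in a well of rack_refill, 1.5 mm play all round
- cover_cup: round soup cup of stiff white paper, upside down over the neck of jar_fresh, its rim resting on the jar's shoulder (94 mm over the jar's underside). 100 mm high, 96 across at the mouth (below), 64 at its closed end (on top), evenly tapered, 35 g. Origin: centre of the mouth, z up towards the closed end
- cover_top (a point): centre of the cup's closed end, 100 mm over its mouth; 15 mm below it the cup is 69 mm across
- used_mouth (a point): centre of the used jar's neck top, 120 mm over its underside; flange and gaps as at fresh_mouth. To free the lid: press, turn 55 degrees anticlockwise (seen from above) to the open stop, lift
- fresh_mouth (a point): centre of the fresh jar's neck top, 120 mm over its underside. Two flange segments (radius 39, 4 mm thick) stand round it; two opposite gaps, 32 degrees wide, centred 55 degrees anticlockwise (from above) of the jar's +x and -x, let the lugs in. Below the flange: a stop at either end and a catch 4 mm deep, which the lugs pass 23 to 47 degrees clockwise of the gaps
- rack_serving: stainless rack screwed to the counter, 104 by 212 by 51 mm, two square wells 52 mm either side of its centre along its y axis, floor 4 mm thick; holds jar_used and tub_a. Origin: centre of its underside.
- rack_refill: second rack, the same; holds jar_fresh and tub_b
- tub_a: bystander: the same square jar closed with a plain flat round cap 90 mm across, without bar, 124 mm high. Origin: centre of its underside.
- tub_b: bystander like tub_a, in rack_refill
- bowls: bystander: two packed foil bowls one on the other, 150 mm across, 113 mm high. Origin: centre of the underside.
- cups: bystander: upside-down stack of paper cups, 84 mm across, 175 mm high. Origin: centre of the underside.
Things that resemble listed ones, but are neither listed nor needed, are in the scene too. Leave any pink or purple look-alike of the cover_cup alone.

How it is judged:
On the way:
1. the lid is off the used jar: more than 20 mm above its locked place (z of lid in the frame of jar_used above 0.132 m), for 0.1 s.
At the end, for the whole second after the job is handed in: The soup cup stands mouth down on the counter. The lid sits locked on the fresh jar: centred within 4 mm, sprung up to 112 mm over the jar's underside (within 1.5), bar within 10 degrees of the jar's x axis, level. Both jars upright in their wells, within 8 mm of the start. All at rest (x of lid in the frame of jar_fresh between -0.004 and 0.004 m and y of lid in the frame of jar_fresh between -0.004 and 0.004 m and z of lid in the frame of jar_fresh between 0.1105 and 0.1135 m and angle between the x axis of lid and the x axis of jar_fresh, either way round below 0.17 rad and angle between the z axis of lid and the z axis of jar_fresh, either way round below 0.05 rad and linear speed of each of lid, cover_cup below 0.02 m/s and angle between each of jar_fresh, jar_used's own z axis and vertical below 0.06 rad and height (world z) of cover_cup below 0.003 m and angle between cover_cup's own z axis and vertical below 0.05 rad and distance of each of jar_fresh, jar_used from where it was at the start of the episode below 0.008 m); the robot touches nothing.
It fails at once if a jar is pulled out of its well: moved more than 12 mm or tilted ((distance of jar_used from where it was at the start of the episode above 0.012 m or angle between jar_used's own z axis and vertical above 0.12 rad) or (distance of jar_fresh from where it was at the start of the episode above 0.012 m or angle between jar_fresh's own z axis and vertical above 0.12 rad)).
It fails at once if a bystander (capped jar, foil bowls, paper cups) is moved more than 20 mm or tipped ((distance of tub_a from where it was at the start of the episode above 0.02 m or angle between tub_a's own z axis and vertical above 0.15 rad) or (distance of tub_b from where it was at the start of the episode above 0.02 m or angle between tub_b's own z axis and vertical above 0.15 rad) or (distance of bowls from where it was at the start of the episode above 0.02 m or angle between bowls's own z axis and vertical above 0.15 rad) or (distance of cups from where it was at the start of the episode above 0.02 m or angle between cups's own z axis and vertical above 0.15 rad)).
It also fails if it takes over 69 s, if anything falls off the work surface, if the arm or the gripper's body presses on something with over 40 N, if the wrist force passes 120 N, or if a joint passes its speed limit or range.

## Working session

There is one attempt and no reset: what is moved stays moved. The work goes in short steps, Python scripts to look and compute and a tool call to move; the robot and the scene stay as the last step left them, time stands still between calls to the robot, and variables do not carry over. Pictures are saved under pics/ and viewed, at most 10 in all, crops included, and the job is handed in when it is done.

Besides the shell and the picture viewer there is one more tool, called after "Call:" by a JSON object that holds its "name" and its "arguments", one argument or row to a line. arm_command: Moves the arm, as the interface text tells. Its arguments: {"type":"object","properties":{"motion":{"type":"array"},"newtons":{"type":"number"}},"required":["motion"]}

```bash
mkdir -p pics
cat > h.py <<'E'
import numpy as np, cv2
from bench import *
from scipy.spatial.transform import Rotation as R
def grab(n):
    p=camera_params(n); im,d=get_image(n); return im,d,p
def save(n,im): cv2.imwrite('pics/'+n,cv2.cvtColor(im,cv2.COLOR_RGB2BGR))
def cloud(d,p):
    K=np.array(p['intrinsics']);D=np.array(p['D'],float);T=np.array(p['extrinsics'])
    v,u=np.mgrid[0:d.shape[0],0:d.shape[1]]
    q=cv2.undistortPoints(np.stack([u,v],-1).reshape(-1,1,2).astype(np.float64),K,D).reshape(d.shape+(2,))
    P=np.dstack([q[...,0]*d,q[...,1]*d,d])
    P=P@T[:3,:3].T+T[:3,3]; P[d==0]=np.nan
    return P
E
python3 - <<'E'
from h import *
s=get_state(); print(s)
for n in('top','side'):
    im,d,p=grab(n); save(n+'0.png',im); np.savez(n+'0.npz',im=im,d=d,P=cloud(d,p)); print(n,np.round(p['extrinsics'],3).tolist())
E
```

```text
{'time': 0.0, 'joint_positions': array([ 1.25409739,  0.32183546, -0.07009459,  1.4516776 ,  0.02260282,
        1.37082481, -0.05689462]), 'qd': array([-0.00024535, -0.00023682, -0.00111557, -0.00109826,  0.00201193,
        0.00030911, -0.00228928]), 'joint_torque': array([-9.77288109e-04, -4.91284704e+01, -4.04574433e-01, -3.12533391e+01,
       -6.40514656e-02,  4.36721637e-02,  1.68771858e-04]), 'position': array([ 0.21090218, -0.61426327,  0.23545219]), 'tool_rot': array([-3.09682012e+00, -5.17008040e-01,  6.59829216e-04]), 'ft_force': array([-0.41070457,  0.20763508,  0.36235203]), 'torque': array([-0.00383587,  0.04267711, -0.02318144]), 'grip_force': 0.0, 'grip_width': 1.0019426265841882}
top [[-0.048, -0.974, 0.219, 0.336], [-0.999, 0.048, -0.008, -0.001], [-0.003, -0.219, -0.976, 1.199], [0.0, 0.0, 0.0, 1.0]]
side [[-0.922, 0.253, -0.292, 0.899], [0.386, 0.641, -0.663, 0.794], [0.019, -0.725, -0.689, 0.935], [0.0, 0.0, 0.0, 1.0]]
```

View pics/top0.png

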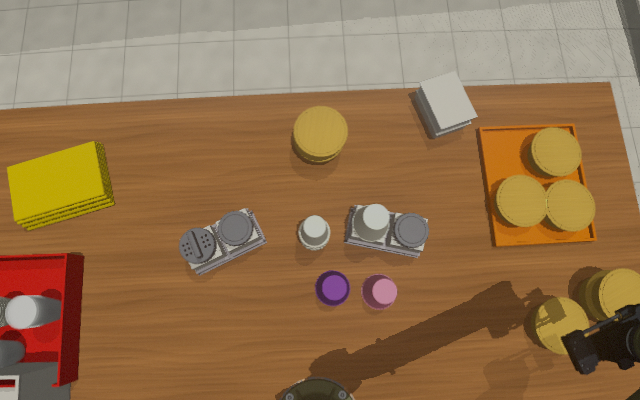

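View pics/side0.png

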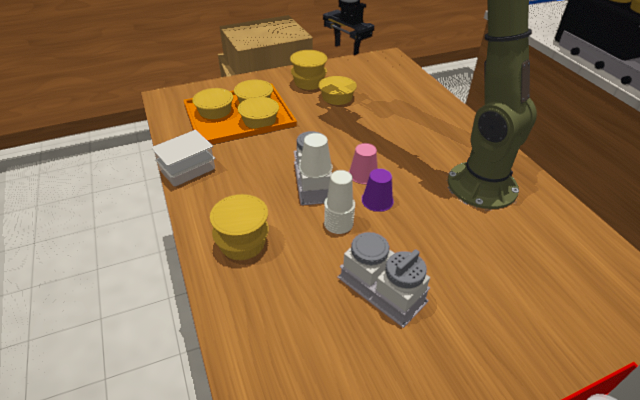

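Top image: the lid with its bar is at (198,244) on jar_used, and tub_a is at (235,226). There are two white cup candidates. The one at (376,219) stands in the rack next to the capped tub_b (410,230), so it is the cover_cup. The one at (314,232) stands on the counter, is taller with several rims, and is the cups stack. The purple (332,288) and pink (380,292) cups are look-alikes to leave alone.

```bash
cat > m.py <<'E'
from h import *
def circ(Q):
    A=np.c_[2*Q[:,:2],np.ones(len(Q))]; c=np.linalg.lstsq(A,(Q[:,:2]**2).sum(1),rcond=None)[0]
    return c[:2],np.sqrt(c[2]+c[0]**2+c[1]**2)
def enc(m):  # min enclosing
    (c,r)=cv2.minEnclosingCircle(m[:,:2].astype(np.float32)); return np.round(c,4),round(r,4)
E
python3 - <<'E'
from m import *
for n in('top','side'):
    f=np.load(n+'0.npz');P=f['P'].reshape(-1,3)
    P=P[~np.isnan(P[:,0])]
    print(n,'table z',np.median(P[(abs(P[:,0]-.5)<.02)&(abs(P[:,1]-.08)<.015)][:,2]))
    def box(c,r,z0,z1): return P[(np.hypot(P[:,0]-c[0],P[:,1]-c[1])<r)&(P[:,2]>z0)&(P[:,2]<z1)]
    if n=='top':
        im=f['im'];PP=f['P']
        for nm,(u,v) in dict(cup=(376,216),cups=(314,228),lid=(190,250),tuba=(235,226),tubb=(411,230),bowls=(320,130),purple=(332,288),pink=(380,292)).items(): print(nm,np.round(PP[v,u],4))
        cs={k:PP[v,u] for k,(u,v) in dict(cup=(376,219),cups=(314,232),lid=(198,244),tuba=(235,226),tubb=(411,230)).items()}
    for nm,z0,z1 in(('cup',.19,.21),('cups',.165,.19),('tuba',.12,.14),('tubb',.12,.14),('lid',.13,.148),('lid',.155,.175)):
        Q=box(cs[nm],.06,z0,z1)
        if nm=='tubb' : Q=box(cs[nm],.05,z0,z1)
        if len(Q)<10: print(nm,len(Q)); continue
        e=enc(Q); l,V=np.linalg.eigh(np.cov(Q[:,:2].T)); print(nm,z0,len(Q),'mean',np.round(Q.mean(0),4),'med z',round(np.median(Q[:,2]),4),'enc',e,'ax',round(np.degrees(np.arctan2(V[1,1],V[0,1])),1))
f=cv2.imread('pics/top0.png'); cv2.imwrite('pics/c1.png',np.hstack([cv2.resize(f[185:275,170:270],(400,360),interpolation=2),cv2.resize(f[185:275,340:440],(400,360),interpolation=2)]))
E
```

```text
top table z -0.0007774858065338064
cup [ 0.5108 -0.166   0.1963]
cups [ 0.4926 -0.0148  0.1723]
lid [0.4564 0.3006 0.1395]
tuba [0.514  0.1874 0.1296]
tubb [ 0.4817 -0.2644  0.1281]
bowls [ 0.7727 -0.0458  0.1121]
purple [ 0.3462 -0.0538  0.1051]
pink [ 0.3299 -0.1764  0.0986]
cup 0.19 552 mean [ 0.509  -0.1643  0.197 ] med z 0.1972 enc (array([ 0.5095, -0.1636]), 0.033) ax 160.3
cups 0.165 440 mean [ 0.4965 -0.0167  0.174 ] med z 0.174 enc (array([ 0.4971, -0.0169]), 0.0294) ax 173.2
tuba 0.12 948 mean [0.51   0.1884 0.1264] med z 0.1265 enc (array([0.5112, 0.1891]), 0.0463) ax -170.8
tubb 0.12 953 mean [ 0.4827 -0.2646  0.1262] med z 0.1262 enc (array([ 0.4828, -0.2649]), 0.0463) ax 79.3
lid 0.13 833 mean [0.4672 0.283  0.1382] med z 0.1383 enc (array([0.4687, 0.2859]), 0.0472) ax 109.5
lid 0.155 180 mean [0.468  0.2845 0.1652] med z 0.1656 enc (array([0.4684, 0.2849]), 0.0348) ax -158.2
side table z 0.00018007039212919462
cup 0.19 296 mean [ 0.5121 -0.1594  0.1974] med z 0.1979 enc (array([ 0.5102, -0.1636]), 0.036) ax 65.4
cups 0.165 297 mean [ 0.5004 -0.0098  0.1742] med z 0.1748 enc (array([ 0.5004, -0.0135]), 0.0304) ax 66.0
tuba 0.12 886 mean [0.5141 0.1948 0.1269] med z 0.127 enc (array([0.5117, 0.1921]), 0.0465) ax 175.6
tubb 0.12 127 mean [ 0.5016 -0.2811  0.1266] med z 0.1268 enc (array([ 0.4858, -0.2676]), 0.0464) ax -145.3
lid 0.13 864 mean [0.476  0.2925 0.1386] med z 0.1387 enc (array([0.4721, 0.2855]), 0.047) ax 127.7
lid 0.155 200 mean [0.474  0.2884 0.1649] med z 0.1659 enc (array([0.4735, 0.2831]), 0.0351) ax -158.3
```

View pics/c1.png

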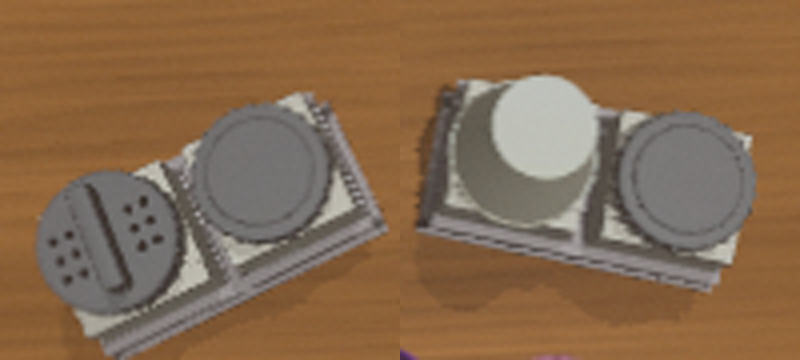

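The crop shows the lid with its bar on the outer jar of the left rack, and the plain white cup over the inner jar of the right rack. I'll move above the cup now.

Call:
{"name": "arm_command", "arguments": {
  "motion": [
    [87,32,-24,-20,0],
    [87,64,-48,-20,0],
    [87,96,-72,-20,0],
    [87,128,-97,-20,0],
    [87,160,-122,-20,0]
  ]
}}

```text
time: 0.52
position: [0.3235, -0.4455, 0.2562]
tool_rot: [-3.098, -0.517, 0.0]
ft_force: [0.9, -0.3, 0.4]
grip_width: 1.0
grip_force: 0.0
```

Call:
{"name": "arm_command", "arguments": {
  "motion": [
    [87,32,-24,0,0],
    [87,64,-48,0,0],
    [87,96,-72,0,0],
    [87,128,-97,0,0],
    [87,160,-122,0,0]
  ]
}}

```text
time: 0.93
position: [0.435, -0.2781, 0.2563]
tool_rot: [3.099, 0.517, -0.001]
ft_force: [1.1, -0.5, 0.5]
grip_width: 1.001
grip_force: 0.0
```

Call:
{"name": "arm_command", "arguments": {
  "motion": [
    [87,32,-24,0,0],
    [87,64,-48,0,0],
    [87,90,-70,0,0],
    [87,109,-85,0,0],
    [87,109,-85,0,0]
  ]
}}

```text
time: 1.35
position: [0.5126, -0.1572, 0.2564]
tool_rot: [-3.093, -0.532, -0.003]
ft_force: [0.5, 0.4, 0.0]
grip_width: 1.002
grip_force: 0.0
```

```bash
cat >> m.py <<'E'
def pose():
    s=get_state(); M=R.from_rotvec(s['tool_rot']).as_matrix(); return s,np.array(s['position']),M
def go(t,z=None):
    s,p,M=pose(); t=np.array([*t,p[2] if z is None else z]); print('t',round(s['time'],2),'pos',p.round(4),'yaw',round(np.degrees(np.arctan2(M[1,0],M[0,0])),2),'shift mm',((t-p)@M*1000).round(1),'F',s['ft_force'].round(1),'gw',round(s['grip_width']*87,1))
E
python3 - <<'E'
from m import *
print(pose()[1])
im,d,p=grab('wrist'); save('w1.png',im); P=cloud(d,p).reshape(-1,3)
P=P[~np.isnan(P[:,0])]
Q=P[(np.hypot(P[:,0]-.51,P[:,1]+.1636)<.06)&(P[:,2]>.19)&(P[:,2]<.21)]
print(len(Q),Q.mean(0).round(4),enc(Q)); go((.51,-.1636),.178)
E
```

```text
[ 0.5125576  -0.15722157  0.25639255]
6449 [ 0.5136 -0.1643  0.1977] (array([ 0.5114, -0.165 ]), 0.0331)
t 1.4 pos [ 0.5111 -0.1607  0.2562] yaw 19.33 shift mm [-2.   2.5 78.2] F [ 0.8 -1.5 -0.9] gw 86.8
```

View pics/w1.png

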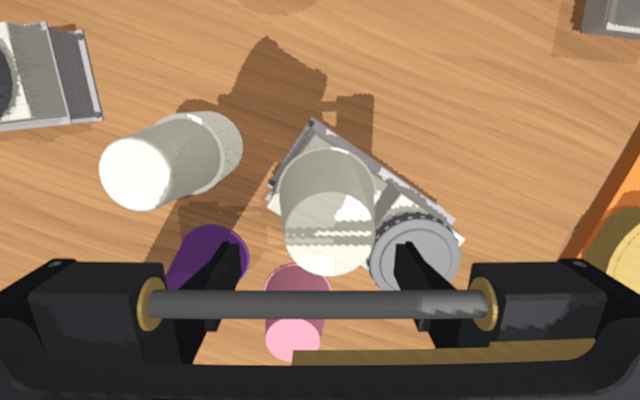

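The wrist view shows the cup top at (330,240) centred between the fingers, with tub_b at (415,255) clear of them. Descending and gripping gently.

Call:
{"name": "arm_command", "arguments": {
  "motion": [
    [87,0,0,30,0],
    [87,0,0,60,0],
    [87,0,0,78,0],
    [87,0,0,78,0],
    [87,0,0,78,0]
  ],
  "newtons": 6
}}

```text
time: 1.82
position: [0.5088, -0.1653, 0.1778]
tool_rot: [-3.098, -0.514, 0.004]
ft_force: [-0.1, 0.3, 0.4]
grip_width: 1.001
grip_force: 0.0
```

Call:
{"name": "arm_command", "arguments": {
  "motion": [
    [60,0,0,0,0],
    [60,0,0,0,0],
    [60,0,0,0,0],
    [60,0,0,0,0],
    [60,0,0,0,0]
  ],
  "newtons": 6
}}

```text
time: 2.23
position: [0.5111, -0.1653, 0.1801]
tool_rot: [3.096, 0.516, 0.004]
ft_force: [0.8, -2.2, 3.2]
grip_width: 0.833
grip_force: 6.2
```

Call:
{"name": "arm_command", "arguments": {
  "motion": [
    [60,0,0,-10,0],
    [60,0,0,-25,0],
    [60,0,0,-45,0],
    [60,0,0,-70,0],
    [60,0,0,-95,0]
  ],
  "newtons": 10
}}

```text
time: 2.65
position: [0.5093, -0.1634, 0.2746]
tool_rot: [-3.097, -0.518, 0.002]
ft_force: [0.2, -0.2, 0.1]
grip_width: 0.831
grip_force: 10.0
```

Run:
```python
from m import *
im,d,p=grab('wrist'); im2,d2,p2=grab('side'); save('w2.png',np.hstack([cv2.resize(im,(400,250)),cv2.resize(im2[80:280,200:520],(400,250))]))
go((.65,-.20))
```

```text
t 2.75 pos [ 0.512  -0.164   0.2785] yaw 18.99 shift mm [118.8  79.    1. ] F [-0.1  0.7  0.2] gw 72.3
```

View pics/w2.png

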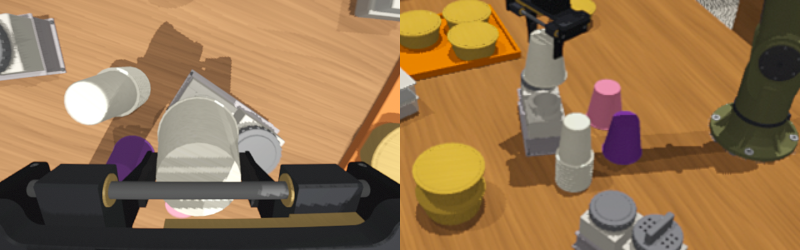

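The cup is held (right panel, cup under the gripper at (545,60)) and the jar mouth is free. Carrying it to the free counter at (0.65,-0.20).

Call:
{"name": "arm_command", "arguments": {
  "motion": [
    [60,28,18,0,0],
    [60,60,40,0,0],
    [60,92,61,0,0],
    [60,119,79,0,0],
    [60,119,79,30,0]
  ]
}}

```text
time: 3.17
position: [0.6559, -0.2018, 0.2473]
tool_rot: [3.097, 0.516, 0.019]
ft_force: [-0.3, 0.0, 0.0]
grip_width: 0.831
grip_force: 10.0
```

Call:
{"name": "arm_command", "arguments": {
  "motion": [
    [60,0,0,35,0],
    [60,0,0,70,0],
    [60,0,0,105,0],
    [60,0,0,130,0],
    [60,0,0,145,0]
  ]
}}

```text
time: 3.58
position: [0.6451, -0.1992, 0.0935]
tool_rot: [-3.095, -0.517, 0.011]
ft_force: [-0.2, 0.8, -0.4]
grip_width: 0.833
grip_force: 10.0
```

Call:
{"name": "arm_command", "arguments": {
  "motion": [
    [60,0,0,8,0],
    [60,0,0,13,0],
    [60,0,0,16,0],
    [60,0,0,16,0],
    [60,0,0,16,0]
  ]
}}

```text
time: 4.0
position: [0.6491, -0.2004, 0.0839]
tool_rot: [3.098, 0.517, 0.003]
ft_force: [-0.2, 0.7, -0.8]
grip_width: 0.833
grip_force: 10.0
```

Call:
{"name": "arm_command", "arguments": {
  "motion": [
    [60,0,0,1,0],
    [60,0,0,2,0],
    [60,0,0,3,0],
    [60,0,0,3,0],
    [60,0,0,3,0]
  ]
}}

```text
time: 4.42
position: [0.649, -0.2005, 0.0821]
tool_rot: [3.097, 0.517, 0.003]
ft_force: [-2.9, 1.4, 7.5]
grip_width: 0.833
grip_force: 10.6
```

Contact at 7.5 N, so the cup is on the counter. Opening and lifting off.

Call:
{"name": "arm_command", "arguments": {
  "motion": [
    [87,0,0,-1,0],
    [87,0,0,-1,0],
    [87,0,0,-1,0],
    [87,0,0,-1,0],
    [87,0,0,-1,0]
  ]
}}

```text
time: 4.83
position: [0.648, -0.2003, 0.0802]
tool_rot: [-3.099, -0.517, 0.001]
ft_force: [0.3, -0.2, 0.2]
grip_width: 0.993
grip_force: 0.0
```

Call:
{"name": "arm_command", "arguments": {
  "motion": [
    [87,0,0,-25,0],
    [87,0,0,-60,0],
    [87,0,0,-100,0],
    [87,0,0,-135,0],
    [87,0,0,-160,0]
  ]
}}

```text
time: 5.25
position: [0.6491, -0.2004, 0.2444]
tool_rot: [3.097, 0.517, 0.006]
ft_force: [1.8, -1.1, -0.6]
grip_width: 1.002
grip_force: 0.0
```

Run:
```python
from m import *
im,d,p=grab('top'); P=cloud(d,p); np.savez('top1.npz',im=im,P=P)
c=cv2.resize(im[90:290,170:450],(800,571),interpolation=cv2.INTER_CUBIC); save('t1.png',c)
Q=P.reshape(-1,3); Q=Q[(np.hypot(Q[:,0]-.65,Q[:,1]+.2)<.06)&(Q[:,2]>.09)&(Q[:,2]<.11)];print(len(Q), Q.mean(0) if len(Q) else 0)
go((.47,.285))
```

```text
321 [ 0.63867543 -0.20062533  0.09878318]
t 5.3 pos [ 0.6512 -0.2007  0.2496] yaw 18.95 shift mm [ -13.7 -518.2   -3.6] F [ 1.2 -0.2  3. ] gw 87.3
```

View pics/t1.png

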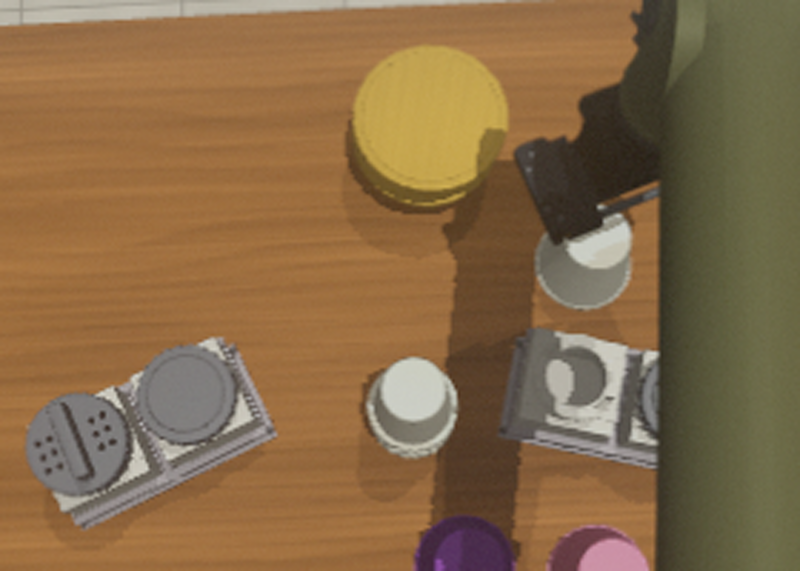

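Cup stands at the crop's (600,240) on the counter. The fresh jar's open mouth is at (580,380). Looking at it from near for the gap directions.

Call:
{"name": "arm_command", "arguments": {
  "motion": [
    [87,-32,-18,-10,0],
    [87,-65,-36,-20,0],
    [87,-100,-55,-35,0],
    [87,-130,-72,-45,0],
    [87,-150,-84,-50,0]
  ]
}}

```text
time: 5.72
position: [0.4767, -0.1694, 0.2916]
tool_rot: [3.098, 0.516, 0.0]
ft_force: [0.4, -1.2, 0.4]
grip_width: 1.0
grip_force: 0.0
```

Run:
```python
from m import *
grab('top')
im,d,p=grab('wrist'); P=cloud(d,p); np.savez('wr1.npz',im=im,P=P)
# ortho view at z .124 height map
Q=P.reshape(-1,3);C=im.reshape(-1,3);m=~np.isnan(Q[:,0])&(Q[:,2]>.10)&(Q[:,2]<.14);Q=Q[m];C=C[m]
c0=np.array([.512,-.164])
o=np.zeros((500,500,3),np.uint8); S=4000
u=(250-(Q[:,1]-c0[1])*S).astype(int); v=(250-(Q[:,0]-c0[0])*S).astype(int)
k=(u>2)&(u<497)&(v>2)&(v<497)
zz=(np.clip((Q[:,2]-.10)/.04,0,1)*255).astype(np.uint8)
h=np.zeros((500,500),np.uint8)
for a,b,cc,z in zip(u[k],v[k],C[k],zz[k]): o[b-2:b+3,a-2:a+3]=cc; h[b-2:b+3,a-2:a+3]=z
save('f1.png',cv2.resize(np.hstack([o,cv2.cvtColor(cv2.applyColorMap(h,cv2.COLORMAP_JET),cv2.COLOR_BGR2RGB)]),(800,400)))
T=Q[(np.hypot(*(Q[:,:2]-c0).T)<.05)&(Q[:,2]>.115)]; print(len(T),np.percentile(T[:,2],[5,50,95]),enc(T))
go((.47,.285))
```

```text
2268 [0.12136699 0.12392682 0.12511565] (array([ 0.51  , -0.1656]), 0.0394)
t 5.82 pos [ 0.4768 -0.1697  0.2921] yaw 18.86 shift mm [ 140.6 -432.5   -1.5] F [ 1.3  0.1 -0.9] gw 86.8
```

View pics/f1.png

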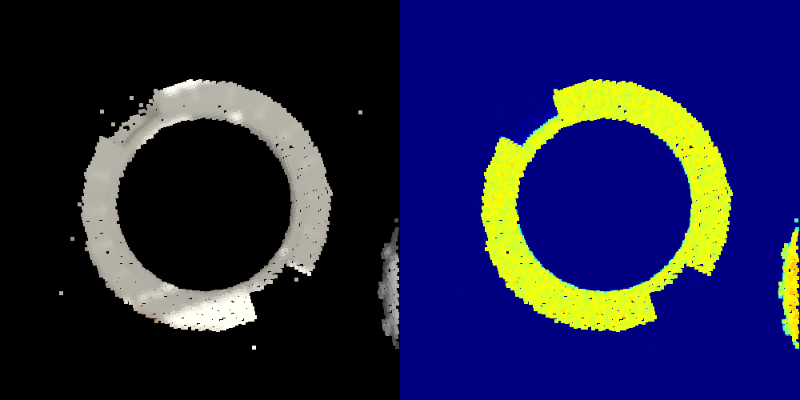

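The rectified view shows the two gaps at (130,115) and (272,283) around the centre (206,205), about 40 degrees from world x. That puts jar_fresh's x near -15 degrees. I'll refine the number and then go to the lid.

Run:
```python
from m import *
P=np.load('wr1.npz')['P'].reshape(-1,3);P=P[~np.isnan(P[:,0])&(P[:,2]>.119)&(P[:,2]<.13)]
for c in ([.510,-.1656],[.511,-.1650]):
    V=P[:,:2]-c; r=np.hypot(*V.T); a=np.degrees(np.arctan2(V[:,1],V[:,0]))%180
    up=np.degrees(np.arctan2(V[:,1],V[:,0]))
    k=(r>.0355)&(r<.038)
    for lo in (-180,0):
        kk=k&(up>=lo)&(up<lo+180); s=np.sort(up[kk]); s2=s[(s>lo+5)&(s<lo+85)]; g=np.argmax(np.diff(s2)); print(c,lo,s2[g],s2[g+1],(s2[g]+s2[g+1])/2)
k=(np.hypot(*(P[:,:2]-[.51,-.165]).T)<.036); print('inner circ',circ(P[(np.hypot(*(P[:,:2]-[.51,-.1656]).T)<.0292)]) )
```

```text
[0.51, -0.1656] -180 -155.44475468292777 -123.65673908450113 -139.55074688371445
[0.51, -0.1656] 0 25.078914607974447 56.08777543563705 40.58334502180575
[0.511, -0.165] -180 -155.0640129618893 -124.4346100714444 -139.74931151666684
[0.511, -0.165] 0 24.754795034942347 57.18977279916023 40.972283917051286
inner circ (array([ 0.51029224, -0.16551423]), np.float64(0.028254962275249824))
```

Call:
{"name": "arm_command", "arguments": {
  "motion": [
    [87,11,-36,10,0],
    [87,22,-72,20,0],
    [87,33,-108,30,0],
    [87,44,-144,40,0],
    [87,56,-180,40,0]
  ]
}}

```text
time: 6.23
position: [0.4725, 0.0205, 0.2482]
tool_rot: [-3.098, -0.517, 0.005]
ft_force: [0.2, 0.1, -0.4]
grip_width: 1.001
grip_force: 0.0
```

Call:
{"name": "arm_command", "arguments": {
  "motion": [
    [87,11,-36,0,0],
    [87,22,-72,0,0],
    [87,33,-108,0,0],
    [87,44,-144,0,0],
    [87,56,-180,0,0]
  ]
}}

```text
time: 6.65
position: [0.468, 0.2094, 0.2503]
tool_rot: [-3.098, -0.517, -0.001]
ft_force: [1.7, 0.4, -0.4]
grip_width: 1.0
grip_force: 0.0
```

Call:
{"name": "arm_command", "arguments": {
  "motion": [
    [87,11,-36,0,0],
    [87,0,-62,0,-3],
    [87,0,-62,0,-3],
    [87,0,-62,0,-3],
    [87,0,-62,0,-3]
  ]
}}

```text
time: 7.07
position: [0.448, 0.2653, 0.2501]
tool_rot: [3.083, 0.598, -0.001]
ft_force: [0.2, 0.1, 0.4]
grip_width: 0.997
grip_force: 0.0
```

Run:
```python
from m import *
im,d,p=grab('wrist'); P=cloud(d,p); np.savez('wr2.npz',im=im,P=P); save('w3.png',im)
Q=P.reshape(-1,3);Q=Q[~np.isnan(Q[:,0])]
B=Q[(np.hypot(Q[:,0]-.47,Q[:,1]-.285)<.05)&(Q[:,2]>.158)&(Q[:,2]<.175)]
A=Q[(np.hypot(Q[:,0]-.47,Q[:,1]-.285)<.06)&(Q[:,2]>.13)&(Q[:,2]<.148)]
print(len(B),np.median(B[:,2]),cv2.minAreaRect((B[:,:2]*1000).astype(np.float32)),'deck',enc(A),np.median(A[:,2]))
l,V=np.linalg.eigh(np.cov(B[:,:2].T)); print('axis',np.degrees(np.arctan2(V[1,1],V[0,1]))%180)
go((.47,.285),.145)
```

```text
1686 0.1666875182760597 ((470.055419921875, 285.6698913574219), (68.30501556396484, 14.053101539611816), 21.922855377197266) deck (array([0.4693, 0.2852]), 0.0463) 0.13898178590377186
axis 22.1446216391156
t 7.12 pos [0.4485 0.2646 0.2502] yaw 21.86 shift mm [ 27.6 -11.  105.2] F [ 0.4  0.7 -0.6] gw 87.0
```

The bar is measured at (0.4698, 0.2853), 22 degrees, top at 0.167, and the tool yaw already matches. Descending over the bar and gripping it.

Call:
{"name": "arm_command", "arguments": {
  "motion": [
    [45,27,-11,10,0],
    [45,27,-11,35,0],
    [45,27,-11,60,0],
    [45,27,-11,80,0],
    [45,27,-11,95,0]
  ],
  "newtons": 50
}}

```text
time: 7.53
position: [0.4691, 0.2837, 0.1532]
tool_rot: [3.084, 0.593, -0.004]
ft_force: [-1.2, -0.4, 4.4]
grip_width: 0.709
grip_force: 3.4
```

Call:
{"name": "arm_command", "arguments": {
  "motion": [
    [45,0,0,0,0],
    [45,0,0,0,0],
    [45,0,0,0,0]
  ]
}}

```text
time: 7.78
position: [0.4698, 0.2856, 0.1564]
tool_rot: [3.084, 0.596, 0.002]
ft_force: [-0.2, 0.4, 1.3]
grip_width: 0.541
grip_force: 0.0
```

Run:
```python
from m import *
go((.4698,.2853),.154)
```

```text
t 7.78 pos [0.4698 0.2856 0.1564] yaw 21.87 shift mm [-0.1  0.3  2.4] F [-0.2  0.4  1.3] gw 47.1
```

Call:
{"name": "arm_command", "arguments": {
  "motion": [
    [5,0,0,1,0],
    [5,0,0,1,0],
    [5,0,0,1,0],
    [5,0,0,1,0],
    [5,0,0,1,0]
  ],
  "newtons": 50
}}

```text
time: 8.2
position: [0.4689, 0.2862, 0.1547]
tool_rot: [3.084, 0.598, 0.001]
ft_force: [-0.5, 0.6, 0.3]
grip_width: 0.224
grip_force: 0.0
```

Call:
{"name": "arm_command", "arguments": {
  "motion": [
    [5,0,0,0,0],
    [5,0,0,0,0],
    [5,0,0,0,0]
  ],
  "newtons": 50
}}

```text
time: 8.45
position: [0.4691, 0.2857, 0.1545]
tool_rot: [3.084, 0.597, 0.0]
ft_force: [0.6, -1.4, -0.0]
grip_width: 0.159
grip_force: 50.0
```

Call:
{"name": "arm_command", "arguments": {
  "motion": [
    [5,0,0,3,0],
    [5,0,0,5,0],
    [5,0,0,6.5,0],
    [5,0,0,6.5,0],
    [5,0,0,6.5,0]
  ]
}}

```text
time: 8.87
position: [0.4694, 0.2858, 0.149]
tool_rot: [3.083, 0.597, 0.001]
ft_force: [-1.7, -3.5, 8.4]
grip_width: 0.159
grip_force: 50.0
```

Call:
{"name": "arm_command", "arguments": {
  "motion": [
    [5,0,0,1,0],
    [5,0,0,1.5,0],
    [5,0,0,1.5,0],
    [5,0,0,1.5,0]
  ]
}}

```text
time: 9.2
position: [0.4694, 0.2858, 0.1477]
tool_rot: [3.083, 0.597, 0.001]
ft_force: [-2.2, -3.9, 9.7]
grip_width: 0.156
grip_force: 50.0
```

Call:
{"name": "arm_command", "arguments": {
  "motion": [
    [5,0,0,0.5,-6],
    [5,0,0,0.5,-12],
    [5,0,0,0.5,-18],
    [5,0,0,0.5,-24],
    [5,0,0,0.5,-30]
  ]
}}

```text
time: 9.62
position: [0.4695, 0.2874, 0.1478]
tool_rot: [-2.82, -1.383, -0.004]
ft_force: [-0.7, -0.5, 10.3]
grip_width: 0.16
grip_force: 50.0
```

Run:
```python
from m import *
go((.4698,.2853),.148); print(get_state()['torque'])
```

```text
t 9.62 pos [0.4695 0.2874 0.1478] yaw 52.23 shift mm [-1.5  1.5 -0.2] F [-0.7 -0.5 10.3] gw 13.9
[-0.33001259  0.28936296 -0.15866758]
```

Call:
{"name": "arm_command", "arguments": {
  "motion": [
    [5,0,0,0,-6],
    [5,0,0,0,-12],
    [5,0,0,0,-18],
    [5,0,0,0,-23],
    [5,0,0,0,-23]
  ]
}}

```text
time: 10.03
position: [0.4696, 0.2873, 0.1476]
tool_rot: [-2.489, -1.916, -0.004]
ft_force: [-0.6, -2.1, 9.9]
grip_width: 0.154
grip_force: 50.0
```

Run:
```python
from m import *
go((.4698,.2853),.148); print(get_state()['torque'])
```

```text
t 10.03 pos [0.4696 0.2873 0.1476] yaw 75.16 shift mm [-1.8  0.7 -0.4] F [-0.6 -2.1  9.9] gw 13.4
[-0.44056045  0.24616738  0.10474675]
```

Call:
{"name": "arm_command", "arguments": {
  "motion": [
    [5,0,0,0,-2],
    [5,0,0,-4,-2],
    [5,0,0,-8,-2],
    [5,0,0,-12,-2],
    [5,0,0,-15,-2]
  ]
}}

```text
time: 10.45
position: [0.4684, 0.2864, 0.161]
tool_rot: [-2.459, -1.955, 0.001]
ft_force: [-1.3, 0.4, -1.1]
grip_width: 0.157
grip_force: 50.0
```

Force is about the lid's weight, so it came out cleanly. Lifting on.

Call:
{"name": "arm_command", "arguments": {
  "motion": [
    [5,0,0,-12,0],
    [5,0,0,-30,0],
    [5,0,0,-50,0],
    [5,0,0,-75,0],
    [5,0,0,-95,0]
  ]
}}

```text
time: 10.87
position: [0.4683, 0.2865, 0.2577]
tool_rot: [-2.458, -1.955, 0.0]
ft_force: [-0.1, 0.6, 0.1]
grip_width: 0.157
grip_force: 50.0
```

Run:
```python
from m import *
im,d,p=grab('top');P=cloud(d,p).reshape(-1,3); im2,d2,p2=grab('side'); save('s4.png',np.hstack([cv2.resize(im[150:300,150:450],(400,200)),cv2.resize(im2[150:350,220:520],(400,200))]))
go((.5103,-.1655))
```

```text
t 10.97 pos [0.4698 0.2877 0.2595] yaw 76.98 shift mm [-432.4  141.6   -0.9] F [-0.2  0.9 -1.4] gw 13.6
```

View pics/s4.png

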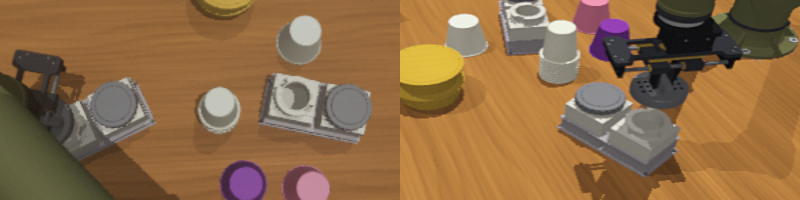

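The lid is in the hand and jar_used stands open in its rack (side panel, (650,130)). Carrying the lid to the fresh jar.

Call:
{"name": "arm_command", "arguments": {
  "motion": [
    [5,-35,11,0,0],
    [5,-72,24,0,0],
    [5,-110,36,0,0],
    [5,-150,49,0,0],
    [5,-190,62,0,0]
  ]
}}

```text
time: 11.38
position: [0.4853, 0.0862, 0.2553]
tool_rot: [-2.459, -1.956, 0.002]
ft_force: [1.5, -0.8, -1.5]
grip_width: 0.156
grip_force: 50.0
```

Call:
{"name": "arm_command", "arguments": {
  "motion": [
    [5,-38,12,0,0],
    [5,-76,25,0,0],
    [5,-114,37,0,0],
    [5,-152,50,0,0],
    [5,-190,62,0,0]
  ]
}}

```text
time: 11.8
position: [0.5029, -0.1131, 0.2553]
tool_rot: [-2.459, -1.954, 0.002]
ft_force: [0.7, 0.6, -1.1]
grip_width: 0.158
grip_force: 50.0
```

Call:
{"name": "arm_command", "arguments": {
  "motion": [
    [5,-25,9,0,7],
    [5,-40,14,0,14],
    [5,-50,17,0,21],
    [5,-52,17.5,0,28],
    [5,-52,17.5,0,35]
  ]
}}

```text
time: 12.22
position: [0.5081, -0.167, 0.2547]
tool_rot: [-2.936, -1.112, 0.002]
ft_force: [-0.0, -0.0, -0.6]
grip_width: 0.158
grip_force: 50.0
```

```bash
cat > lid.py <<'E'
from m import *
for i in range(3): im,d,p=grab('wrist')
s,t,M=pose(); P=cloud(d,p).reshape(-1,3);P=P[~np.isnan(P[:,0])]
zu=t[2]-.0385
Q=P[(np.hypot(*(P[:,:2]-t[:2]).T)<.055)&(abs(P[:,2]-zu-.023)<.004)]
print('deck',len(Q),Q.mean(0).round(4),np.median(Q[:,2]),'exp',zu+.023,enc(Q))
B=P[(np.hypot(*(P[:,:2]-t[:2]).T)<.05)&(abs(P[:,2]-zu-.051)<.004)]
# robust circle on outer edge: per-angle max radius
c=np.array(enc(Q)[0],float)
for _ in range(10):
    V=Q[:,:2]-c;a=(np.degrees(np.arctan2(V[:,1],V[:,0]))//4).astype(int);r=np.hypot(*V.T)
    E=np.array([Q[a==k][np.argmax(r[a==k])] for k in np.unique(a) if r[a==k].max()>.043]); c,R0=circ(E)
print('centre',c.round(4),R0,len(E)); go((.5103,-.1655),.20)
E
python3 lid.py
```

```text
deck 8592 [ 0.5238 -0.1511  0.2397] 0.23971353587229532 exp 0.23972586807076035 (array([ 0.5083, -0.1648]), 0.0466)
centre [ 0.5086 -0.1645] 0.045304789580139615 51
t 12.37 pos [ 0.5086 -0.1655  0.2552] yaw 42.15 shift mm [ 1.3  1.3 55.2] F [ 0.2  0.8 -1.3] gw 13.4
```

Call:
{"name": "arm_command", "arguments": {
  "motion": [
    [5,0.5,2,20,1.7],
    [5,0.5,2,45,1.7],
    [5,0.5,2,70,1.7],
    [5,0.5,2,84,1.7],
    [5,0.5,2,86,1.7]
  ]
}}

```text
time: 12.78
position: [0.5084, -0.166, 0.1667]
tool_rot: [-2.943, -1.085, 0.007]
ft_force: [0.4, 0.3, -1.6]
grip_width: 0.159
grip_force: 50.0
```

```bash
python3 lid.py
```

```text
deck 8572 [ 0.5261 -0.1523  0.1543] 0.15433658711264442 exp 0.15518863284621273 (array([ 0.5105, -0.1653]), 0.0458)
centre [ 0.5107 -0.1653] 0.04511052182163781 51
t 12.93 pos [ 0.5112 -0.1667  0.1707] yaw 40.37 shift mm [  0.1  -1.5 -29.3] F [-0.3 -0.5 -0.9] gw 13.8
```

The lid is centred within 0.5 mm and its yaw is aligned with the gaps. Lowering the lugs into the gaps.

Call:
{"name": "arm_command", "arguments": {
  "motion": [
    [5,0,0,3,0],
    [5,0,0,6,0],
    [5,0,0,9,0],
    [5,0,0,12,0],
    [5,0,0,12,0]
  ]
}}

```text
time: 13.35
position: [0.5104, -0.167, 0.1575]
tool_rot: [-2.949, -1.081, 0.001]
ft_force: [0.4, -0.5, -1.2]
grip_width: 0.153
grip_force: 50.0
```

Call:
{"name": "arm_command", "arguments": {
  "motion": [
    [5,0,0,1,0],
    [5,0,0,2,0],
    [5,0,0,3,0],
    [5,0,0,3,0]
  ]
}}

```text
time: 13.68
position: [0.5108, -0.167, 0.1553]
tool_rot: [2.95, 1.081, -0.0]
ft_force: [-2.0, -1.1, 3.3]
grip_width: 0.154
grip_force: 50.0
```

The force matches the spring curve, so the lugs are in. Pressing on.

Call:
{"name": "arm_command", "arguments": {
  "motion": [
    [5,0,0,2,0],
    [5,0,0,4,0],
    [5,0,0,6,0],
    [5,0,0,7.5,0],
    [5,0,0,7.5,0]
  ]
}}

```text
time: 14.1
position: [0.511, -0.1671, 0.1483]
tool_rot: [2.949, 1.081, -0.0]
ft_force: [-3.5, 0.2, 10.0]
grip_width: 0.159
grip_force: 50.0
```

Call:
{"name": "arm_command", "arguments": {
  "motion": [
    [5,0,0,0,0],
    [5,0,0,0,0]
  ]
}}

```text
time: 14.27
position: [0.511, -0.1671, 0.1485]
tool_rot: [2.949, 1.081, -0.0]
ft_force: [-2.9, 0.5, 9.8]
grip_width: 0.158
grip_force: 50.0
```

Call:
{"name": "arm_command", "arguments": {
  "motion": [
    [5,0,0,0.3,6],
    [5,0,0,0.3,12],
    [5,0,0,0.3,18],
    [5,0,0,0.3,24],
    [5,0,0,0.3,30]
  ]
}}

```text
time: 14.68
position: [0.5126, -0.1675, 0.1489]
tool_rot: [3.128, 0.273, 0.006]
ft_force: [-0.5, 0.5, 9.2]
grip_width: 0.154
grip_force: 50.0
```

Call:
{"name": "arm_command", "arguments": {
  "motion": [
    [5,0,0,0,6],
    [5,0,0,0,12],
    [5,0,0,0,18],
    [5,0,0,0,24],
    [5,0,0,0,24]
  ]
}}

```text
time: 15.1
position: [0.5126, -0.1674, 0.149]
tool_rot: [3.117, -0.383, 0.007]
ft_force: [-0.4, -0.5, 9.4]
grip_width: 0.154
grip_force: 50.0
```

Run:
```python
from m import *
go((.5103,-.1655),.148); print(get_state()['torque'])
```

```text
t 15.1 pos [ 0.5126 -0.1674  0.149 ] yaw -14.0 shift mm [-2.7 -1.3  1. ] F [-0.4 -0.5  9.4] gw 13.4
[ 0.22229387  0.17981353 -0.04565683]
```

Turned to -14 degrees without hitting the stop. Easing up and releasing.

Call:
{"name": "arm_command", "arguments": {
  "motion": [
    [5,0,0,-2,0],
    [5,0,0,-4,0],
    [5,0,0,-5.5,0],
    [5,0,0,-5.5,0],
    [5,0,0,-5.5,0]
  ]
}}

```text
time: 15.52
position: [0.5125, -0.1674, 0.1536]
tool_rot: [3.118, -0.376, 0.006]
ft_force: [1.8, -1.1, 5.4]
grip_width: 0.158
grip_force: 50.0
```

Call:
{"name": "arm_command", "arguments": {
  "motion": [
    [45,0,0,0,0],
    [45,0,0,0,0],
    [45,0,0,0,0],
    [45,0,0,0,0],
    [45,0,0,0,0]
  ],
  "newtons": 10
}}

```text
time: 15.93
position: [0.5104, -0.1669, 0.1526]
tool_rot: [3.119, -0.376, -0.001]
ft_force: [0.3, 0.2, 4.5]
grip_width: 0.452
grip_force: 2.4
```

Run:
```python
from m import *
go((.5103,-.1655),.148)
```

```text
t 15.93 pos [ 0.5104 -0.1669  0.1526] yaw -13.75 shift mm [-0.5 -1.4  4.6] F [0.3 0.2 4.5] gw 39.3
```

Call:
{"name": "arm_command", "arguments": {
  "motion": [
    [50,0,0,-4,0],
    [50,0,0,-20,0],
    [50,0,0,-50,0],
    [50,0,0,-80,0],
    [50,-20,0,-110,0]
  ]
}}

```text
time: 16.35
position: [0.492, -0.1622, 0.2626]
tool_rot: [-3.116, 0.375, 0.002]
ft_force: [-0.4, -0.8, 0.6]
grip_width: 0.572
grip_force: 0.0
```

Call:
{"name": "arm_command", "arguments": {
  "motion": [
    [50,-30,0,0,0],
    [50,-30,0,0,0],
    [50,-30,0,0,0],
    [50,-30,0,0,0]
  ]
}}

```text
time: 16.68
position: [0.4618, -0.1552, 0.262]
tool_rot: [3.119, -0.377, -0.002]
ft_force: [1.4, -0.1, -0.2]
grip_width: 0.575
grip_force: 0.0
```

Run:
```python
from m import *
for i in range(2): im,d,p=grab('wrist')
save('end.png',im);Q=cloud(d,p).reshape(-1,3);Q=Q[~np.isnan(Q[:,0])]
c=np.array([.5103,-.1655]);r=np.hypot(*(Q[:,:2]-c).T)
B=Q[(r<.05)&(Q[:,2]>.158)&(Q[:,2]<.18)]; A=Q[(r<.055)&(Q[:,2]>.128)&(Q[:,2]<.148)]
print('bar',len(B),np.median(B[:,2]),cv2.minAreaRect((B[:,:2]*1000).astype(np.float32)))
print('deck',enc(A),np.median(A[:,2]))
D=A[(r[(r<.055)&(Q[:,2]>.128)&(Q[:,2]<.148)]<.04)]; s=np.linalg.lstsq(np.c_[D[:,:2]-D[:,:2].mean(0),np.ones(len(D))],D[:,2],rcond=None)[0]; print('tilt',s)
T=Q[(np.hypot(*(Q[:,:2]-[.484,-.266]).T)<.04)&(Q[:,2]>.12)&(Q[:,2]<.14)]; print('tub_b z',np.median(T[:,2]) if len(T) else 0)
go(c)
```

```text
bar 1654 0.16672751193159596 ((512.7346801757812, -166.63690185546875), (14.099861145019531, 68.85624694824219), 76.19744110107422)
deck (array([ 0.5128, -0.1665]), 0.0463) 0.13899664225939173
tilt [ 0.00205868 -0.00117786  0.13907188]
tub_b z 0.12779514725532304
t 16.78 pos [ 0.4623 -0.1551  0.2618] yaw -13.74 shift mm [49.1 -1.3 -0.1] F [-1.   0.2 -0.3] gw 50.2
```

View pics/end.png

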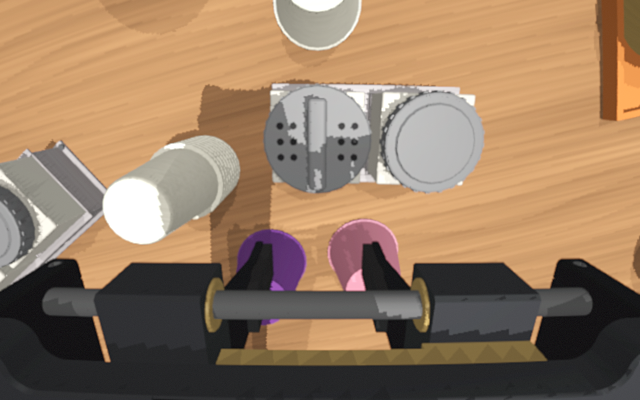

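The end view shows the lid seated on the fresh jar at (318,138). Its bar is at -13.8 degrees, and its deck (0.1390) and bar top (0.1667) are at the same heights as when it was locked on the used jar. It is level, the cup stands at the top of the picture, and the gripper is clear. Handing in.

```bash
python3 -c "
from bench import *
print(close_job())"
```

```text
the job is handed in; nothing more can be done
None
```

I handed the job in at about 17 s of the 69 s allowed; no verdict came back. By my last measurements the lid sits locked, level and about 2.7 mm off centre (limit 4 mm) on the fresh jar, the soup cup stands mouth down on the counter, and nothing else was seen to move.

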